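# Find the bowed dowel by rolling it under the push block

## Robot

A 6-joint arm with a two-finger parallel gripper is mounted at the origin on the work surface. World frame = base frame: x ahead of the robot, y to its left, z up, the work surface at z = 0. Lengths are in mm, angles in rad, forces in N, time in s.
With the tool pointing down it reaches from about 350 to 875 mm from the base axis. Payload 4.2 kg.
Tool frame: the origin (TCP) lies at the very end of the fingers, on their centre line; the grasp point (between the pads) lies arm.grip_depth behind it (arm.grip_depth is the distance from the TCP to the grasp point, in mm); z points along the fingers, y is the direction in which the jaws open and shut (so a half turn about z gives the same grasp; the last joint's range is limited). The gripper opens to 85 mm and grips with 20 to 120 N. Pads are 22 mm wide; open, the fingers measure 114 mm over their backs; the gripper's body (76 mm by 85 mm) begins 54 mm behind the grasp point. The pads swing forward as they close: fully open they stand 13 mm farther back than shut.
Start: joints at [-1.074, 0.385, 0.008, 0, -1.194, -0.259], TCP at [147.246, -607.386, 231.312] pointing down, gripper open.
Joint ranges: [-3.14, 3.14], [-1.21, 2.06], [-1.07, 1.41], [-3.16, 2.05], [-2.99, -0.16], [-3.1, 3.1]. Speed limits (rad/s): [2.79, 2.79, 3.14, 3.14, 3.14, 3.14].

## Interface

Orientations are given as a unit quaternion [x, y, z, w].
In Python, from bench import arm, optics, workorder gives the robot as it stands. The module is installed in compiled form; this text tells all that it offers.
- The arm moves only by the tool play_rows, never from a script. Its arguments are lists of equal length, an entry for each row: "travel": the shift along the tool's x, y, z in m, a list of three; "rotation": the turn, a rotation vector about the tool's x, y, z in rad, a list of three; "grip": the opening, from 0 (shut) to 1 (fully open). In form: {"travel": [[x, y, z], ...], "rotation": [[rx, ry, rz], ...], "grip": [grip, ...]}. A call has 1 to 12 rows; each row shifts and turns the commanded pose from where the row before left it, along the tool's axes as they then stand; what a row does not reach is not made up. A row lasts 1/12 s, in which the tool goes at most 41.7 mm and 7.16 degrees, less where a joint would pass 70% of its speed; a pose out of reach is approached as far as the arm can. A call is refused whole if a number of a shift passes 0.0417 or a number of a turn 0.125, either way. A call with a gripper value outside its range is refused whole. The fingers move at their own pace and stop on an object; the grip force is fixed at half the most. Time passes only in rows, so rows that do not move let the fingers close. It gives the time, the measured TCP pose, the force and the opening at its end, in the units of the state.
- arm.read_state(): the state, without advancing time (a new reading comes with each control period).
- optics.get_image(name): name is "scene" or "top" or "wrist"; returns a dict with "image" (480x640x3 uint8, blue, green, red), "depth" (480x640 float32, mm along the optical axis (not along the pixel's ray), 0 where there is no reading), "camera_matrix" (3x3 intrinsics, pixels), "R" (3x3) and "t" (3): a world point X has camera coordinates R X + t; the wrist camera has in their place "hand_eye" (4x4, takes a point from camera to tool coordinates, whose origin is the TCP and whose axes are the flange's). Camera axes: x right, y down, z forward; pixel columns grow to the right and rows downward; lengths in mm; the calibration is good to about 2 mm. A picture is of the moment at which its call begins: read the wrist's pose just before it.
- workorder.job_done(): hands the job in, once; it reports no verdict.
The state is a dict: "clock": time; "joints": joint angles; "joint_vel": joint speeds; "joint_efforts": joint torques, N m; "position": TCP position; "ee_rot": TCP orientation; "contact_force": force on the tool from outside, world axes, zero at the start; "wrist_torque": the same for the moment, N m; "gripper_width": finger opening in mm.
Only numpy, scipy, OpenCV 4.12 (cv2) and the standard library are available. Lean on these libraries where they do the work, as an engineer would, in place of code of your own. Each camera call takes 0.05 s, during which the arm holds its last target. There are 200 camera calls.

## Task

One of the two dowels on the granite plate is bowed. Pressing lightly with the yellow push block, never with more than about a kilogram, roll each of them at least half a turn on along the plate (not back again) to feel which one lifts the block and which runs true. Then set the push block back down flat on the plate, put the bowed dowel in the blue offcut bin and leave the straight one lying on the plate, without disturbing the other things on the bench.

Things in the scene. Friction and masses are not known exactly. Their poses are not given: they have to be found in the camera images.
- plate: Fixed black granite reference plate, 305 mm along its x, 457 mm along its y, its flat top 50 mm above its origin (centre of its underside, on the bench). Both dowels and the push block start lying on it, side by side along its y, in any order, at least 110 mm apart.
- dowel_a_mid (a point): Centre of one pale wooden dowel, 25 mm diameter, 180 mm long, about 60 g. Its x is the dowel's long axis (starts within 0.15 rad of the plate's x). One of the two dowels is straight, the other bowed by 4 mm (ends against middle); which one is bowed is not told and hard to see.
- dowel_b_mid (a point): Centre of the other dowel, same size and axes as dowel_a_mid. The bowed dowel, whichever it is, rests with its bow level, so it lies as low as the straight one; turned a quarter turn either way it lifts the push block by about 3 mm, and when let go it rolls on or back until the bow is level again.
- push_block_grip (a point): Centre of the bar handle of the yellow push block (0.36 kg). Bar black, 116 mm along x, 28 mm wide along y, 22 mm high, centred over the base, 53 mm above the sole's underside; it stands on two posts at its ends, 17 mm of free air between it and the base top. Base 155 mm along x, 76 mm along y, its top 25 mm above the underside. z is up.
- sole_under (a point): Middle of the underside of the push block's firm black rubber sole (152 x 74 mm), same axes as the handle. The sole gives 1 mm for about 12 N, so a block held at one height presses far too hard as the bowed dowel lifts. A dowel under the sole rolls half as far as the block moves, turning 1 rad for each 25 mm of block travel.
- scrap_bin: Fixed blue open bin for offcuts, 250 mm along its x, 150 mm along its y, 70 mm high, walls and floor 5 mm; origin at the centre of its underside on the bench. Two small offcuts (20 mm high) lie in opposite corners. It stands left or right of the plate, the black tool case on the other side.
- tool_case: Fixed closed black tool case, 250 x 150 x 69 mm, same axes as the bin; leave alone.
- tape_roll: Roll of blue tape, 90 mm diameter, 25 mm high, lying flat; bystander.
- file_tool: File with yellow handle, 270 mm long, lying, origin near the middle; bystander.
- square: Try square, 100 mm stock and 180 mm blade, lying flat; origin at the middle of the stock; bystander.
- tape_measure: Yellow tape measure, 72 x 36 x 66 mm; bystander.

How it is judged (in metres and radians):
On the way, in this order (a step that is already met when the one before it is completed fails the run):
1. One dowel has been turned at least 1.1 rad about its length under the pressing push block (((angle between dowel_a_mid's own z axis and vertical above 1.1 rad and contact force between push_block and dowel_a above 1 N and contact force between dowel_a and plate above 1 N) or (angle between dowel_b_mid's own z axis and vertical above 1.1 rad and contact force between push_block and dowel_b above 1 N and contact force between dowel_b and plate above 1 N))), for 0.1 s.
2. The other dowel has been so turned too, while the first still lies turned over (1.1 rad) or rolled on (25 mm) from where it began (((angle between dowel_a_mid's own z axis and vertical above 1.1 rad and contact force between push_block and dowel_a above 1 N and contact force between dowel_a and plate above 1 N and (angle between dowel_b_mid's own z axis and vertical above 1.1 rad or distance of dowel_b_mid from where it was at the start of the episode above 0.025 m)) or (angle between dowel_b_mid's own z axis and vertical above 1.1 rad and contact force between push_block and dowel_b above 1 N and contact force between dowel_b and plate above 1 N and (angle between dowel_a_mid's own z axis and vertical above 1.1 rad or distance of dowel_a_mid from where it was at the start of the episode above 0.025 m)))), for 0.1 s.
At the end, for the whole second after the job is handed in: At rest: the bowed dowel in the offcut bin (centre inside the walls, under 55 mm above its underside), the straight dowel lying on the plate (height within 7 mm), and the push block sole down on the bare plate, handle centre over the plate, within 0.08 rad of upright (((y of dowel_a_end in the frame of dowel_a_mid above 0.001 m and x of dowel_a_mid in the frame of scrap_bin between -0.115 and 0.115 m and y of dowel_a_mid in the frame of scrap_bin between -0.07 and 0.07 m and z of dowel_a_mid in the frame of scrap_bin below 0.055 m and x of dowel_b_mid in the frame of plate between -0.15 and 0.15 m and y of dowel_b_mid in the frame of plate between -0.228 and 0.228 m and z of dowel_b_mid in the frame of plate between 0.056 and 0.069 m) or (y of dowel_b_end in the frame of dowel_b_mid above 0.001 m and x of dowel_b_mid in the frame of scrap_bin between -0.115 and 0.115 m and y of dowel_b_mid in the frame of scrap_bin between -0.07 and 0.07 m and z of dowel_b_mid in the frame of scrap_bin below 0.055 m and x of dowel_a_mid in the frame of plate between -0.15 and 0.15 m and y of dowel_a_mid in the frame of plate between -0.228 and 0.228 m and z of dowel_a_mid in the frame of plate between 0.056 and 0.069 m)) and linear speed of each of dowel_a, dowel_b, push_block below 0.03 m/s and x of push_block_grip in the frame of plate between -0.152 and 0.152 m and y of push_block_grip in the frame of plate between -0.228 and 0.228 m and z of push_block_grip in the frame of plate between 0.095 and 0.108 m and angle between push_block_grip's own z axis and vertical below 0.08 rad); the robot touches nothing.
It fails at once if A dowel is pressed against the plate with more than 12 N (contact force between any of dowel_a, dowel_b and plate above 12 N).
It fails at once if A bystander is moved more than 30 mm (distance of any of tape_roll, file_tool, square, tape_measure, finish_can, drill, claw_hammer from where it was at the start of the episode above 0.03 m).
It also fails if it takes over 70 s, if anything falls off the work surface, if the arm or the gripper's body presses on something with over 40 N, if the wrist force passes 120 N, or if a joint passes its speed limit or range.

## Working session

There is one attempt and no reset: what is moved stays moved. The work goes in short steps, Python scripts to look and compute and a tool call to move; the robot and the scene stay as the last step left them, time stands still between calls to the robot, and variables do not carry over. Pictures are saved under pics/ and viewed, about 8 in all and at most 12, crops included, and the job is handed in when it is done.

Besides the shell and the picture viewer there is one more tool, called after ">>>" by a JSON object that holds its "method" and its "body". play_rows: Moves the arm, as the interface text tells. Its arguments: {"type":"object","properties":{"travel":{"type":"array","items":{"type":"array","items":{"type":"number"}}},"rotation":{"type":"array","items":{"type":"array","items":{"type":"number"}}},"grip":{"type":"array","items":{"type":"number"}}},"required":["travel","rotation","grip"]}

```bash
mkdir -p pics; python3 - <<'E'
from bench import arm, optics
import cv2, numpy as np
s=arm.read_state();print(s, arm.grip_depth)
ims=[]
for n in("top","scene"):
    d=optics.get_image(n);cv2.imwrite(f"pics/{n}0.png",d["image"])
    print(n,d["camera_matrix"].tolist(),d["R"].tolist(),d["t"].tolist())
    np.savez(f"pics/{n}0.npz",**d)
print(optics.get_image("wrist")["hand_eye"].tolist())
E
```

```text
{'clock': 0.0, 'joints': array([-1.07438844e+00,  3.85548069e-01,  6.60667687e-03, -5.06669074e-04,
       -1.19397840e+00, -2.58594170e-01]), 'joint_vel': array([-0.00120519,  0.00049833, -0.00063387,  0.00124227,  0.00045511,
        0.00200605]), 'joint_efforts': array([-1.28278302e-04, -3.92292953e+01,  1.88393033e+01,  4.18601900e+00,
       -4.74112312e-03,  7.95604734e-06]), 'position': array([ 147.11384482, -606.83381594,  230.21806526]), 'ee_rot': array([-1.18533979e-01,  9.92949401e-01,  1.07376655e-03, -1.72471254e-04]), 'contact_force': array([-0.48271213, -0.21078892,  1.36493472]), 'wrist_torque': array([0.0159753 , 0.01265286, 0.00821965]), 'gripper_width': 85.2523492131077} 18.700000000000003
top [[483.3701501944981, 0.0, 315.6275822991368], [0.0, 483.3701501944981, 239.73199398118305], [0.0, 0.0, 1.0]] [[0.006967213442833007, -0.9999753555533326, -0.0008638418997680748], [-0.9925723984099311, -0.0068107053954435896, -0.1214645965159102], [0.12145571971545184, 0.0017036953959737706, -0.9925953886505816]] [0.036207186219060654, 538.8859200271452, 1268.6670718249513]
scene [[584.8830498158197, 0.0, 316.6559318543738], [0.0, 584.8830498158197, 240.54453769544227], [0.0, 0.0, 1.0]] [[0.6188021714134136, 0.7855433485427328, -0.0023495136337903936], [0.6675680716360485, -0.5274403548188566, -0.5255088408777595], [-0.41404920285658325, 0.32361755154631144, -0.8507848952261661]] [-316.0691080692831, -298.9727490388019, 1774.4330927944015]
[[0.00038305113616331264, -0.9511282637377714, -0.3087958535845325, 79.05070819737355], [0.9999997694334951, 0.0005374781801500516, -0.00041503031517686154, -0.49744706129362104], [0.0005607180964951929, -0.308795623408718, 0.9511282503210792, -143.7141932609827], [0.0, 0.0, 0.0, 1.0]]
```

View pics/top0.png

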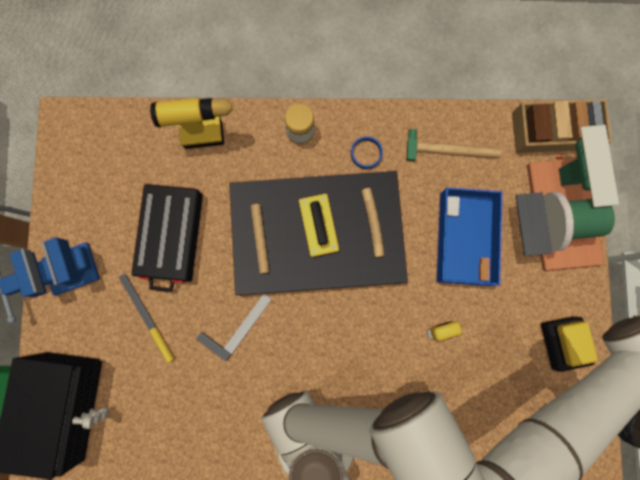

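The top view shows the plate spanning about (232-405, 173-293). There are dowels at (260,240) and (374,222), the yellow block between them at (319,225), and the bin on the right at (470,237) with offcuts at top left and bottom right. Next I'll measure poses.

```bash
cat > h.py <<'E'
import numpy as np, cv2
def ray(d,uv,z):
    K,R,t=d["camera_matrix"],d["R"],d["t"]
    uv=np.atleast_2d(uv).astype(float)
    v=(np.c_[uv,np.ones(len(uv))]@np.linalg.inv(K).T)@R; c=-R.T@t
    return c+v*((z-c[2])/v[:,2])[:,None]
def box(d,mask,z,n=1,amin=60):
    "largest blobs: min area rect on plane z -> centre, long, short, angle of long axis from world x"
    cs=cv2.findContours(mask.astype(np.uint8),cv2.RETR_EXTERNAL,cv2.CHAIN_APPROX_NONE)[0]
    o=[]
    for c in sorted(cs,key=cv2.contourArea,reverse=True)[:n]:
        p=ray(d,c[:,0],z)[:,:2].astype(np.float32)
        (x,y),_,_=r=cv2.minAreaRect(p); b=cv2.boxPoints(r)
        e=[b[1]-b[0],b[2]-b[1]]; e.sort(key=lambda q:-np.linalg.norm(q))
        a=np.arctan2(e[0][1],e[0][0]); a=(a+np.pi/2)%np.pi-np.pi/2
        o.append((round(x,1),round(y,1),round(float(np.linalg.norm(e[0])),1),round(float(np.linalg.norm(e[1])),1),round(float(a),3)))
    return o
def masks(im):
    H,S,V=cv2.split(cv2.cvtColor(im,cv2.COLOR_BGR2HSV)); return H,S,V
E
python3 - <<'E'
from h import *
d=np.load("pics/top0.npz");im=d["image"];H,S,V=masks(im)
print(im[235,261],im[222,374],H[235,261],S[235,261],V[235,261], im[250,245],im[300,300])
win=np.zeros(H.shape,bool);win[178:290,236:402]=1
w=win&(V>120)&(H<22)&(S<150)
print("dowels",box(d,w,62.5,2))
print("block",box(d,win&(H>22)&(H<35)&(S>150)&(V>100),75,1))
dk=np.zeros(H.shape,bool);dk[160:300,215:420]=1
m=(dk&(V<70))|w
m=cv2.morphologyEx(m.astype(np.uint8),cv2.MORPH_CLOSE,np.ones((5,5)))
print("plate",box(d,m,50,1))
b=np.zeros(H.shape,bool);b[180:295,430:510]=1
print("bin rim",box(d,b&(H>100)&(H<125)&(S>120),70,1),)
# depth check + bow profile
for sl in [(slice(180,290),slice(245,275)),(slice(180,290),slice(355,390))]:
    k=np.zeros_like(w);k[sl]=w[sl]
    for r in range(190,275,8):
        c=np.where(k[r])[0]
        if len(c): print(r,c.min(),c.max(),end=" | ")
    ys,xs=np.where(k); p=ray(d,np.c_[xs,ys],62.5)[:,:2]; c=p.mean(0);u=np.linalg.svd(p-c,full_matrices=0)[2][0]
    n=np.array([-u[1],u[0]]);q=(p-c)@u; f=np.polyfit(q,(p-c)@n,2)
    print("\n",c,np.arctan2(u[1],u[0]),"sag over 180:",f[0]*90**2, "len",q.min(),q.max())
for x in range(0,0):pass
E
```

```text
[ 90 135 168] [104 154 189] 17 118 168 [69 72 75] [ 85 129 171]
dowels [(584.5, -147.4, 185.6, 27.1, 0.189), (539.7, 152.5, 183.5, 23.8, 0.154)]
block [(573.7, -3.8, 155.7, 77.0, 0.218)]
plate [(559.8, -6.8, 445.2, 315.1, -1.543)]
bin rim [(547.0, -398.9, 247.3, 158.6, -0.066)]
206 251 259 | 214 252 260 | 222 253 261 | 230 254 262 | 238 255 263 | 246 256 264 | 254 257 265 | 262 258 267 | 270 259 267 | 
 [543.58168114 153.08731088] -2.992657691798601 sag over 180: 0.6988500538362609 len -155.4555799189961 95.68642929640211
190 362 370 | 198 364 372 | 206 366 374 | 214 368 376 | 222 370 378 | 230 371 379 | 238 372 381 | 246 374 382 | 254 375 383 | 
 [ 560.29690961 -148.26568008] -3.0539596867157384 sag over 180: -8.011372130266682 len -116.19352337750621 155.5709733838938
```

>>> {"method": "play_rows", "body": {"travel": [[-0.0278,0.0243,0],[-0.0278,0.0243,0],[-0.0278,0.0243,0],[-0.0278,0.0243,0],[-0.0278,0.0243,0],[-0.0278,0.0243,0],[-0.0278,0.0243,0],[-0.0278,0.0243,0],[-0.0278,0.0243,0],[-0.0278,0.0243,0]], "rotation": [[0,0,0],[0,0,0],[0,0,0],[0,0,0],[0,0,0],[0,0,0],[0,0,0],[0,0,0],[0,0,0],[0,0,0]], "grip": [1,1,1,1,1,1,1,1,1,1]}}

```text
clock: 0.98
position: [360.7, -304.0, 231.3]
ee_rot: [-0.119, 0.993, 0.0, 0.0]
contact_force: [0.9, -1.1, 0.2]
gripper_width: 85.5
```

>>> {"method": "play_rows", "body": {"travel": [[-0.0278,0.0243,0],[-0.0278,0.0243,0],[-0.0278,0.0243,0],[-0.0278,0.0243,0],[-0.0278,0.0243,0],[-0.0278,0.0243,0],[-0.0278,0.0243,0],[-0.0278,0.0243,0],[-0.0278,0.0243,0],[-0.0278,0.0243,0],[0,0,0],[0,0,0]], "rotation": [[0,0,0],[0,0,0],[0,0,0],[0,0,0],[0,0,0],[0,0,0],[0,0,0],[0,0,0],[0,0,0],[0,0,0],[0,0,0],[0,0,0]], "grip": [1,1,1,1,1,1,1,1,1,1,1,1]}}

```text
clock: 1.98
position: [573.6, -2.5, 230.3]
ee_rot: [-0.12, 0.993, -0.0, -0.001]
contact_force: [-0.9, 0.1, 0.5]
gripper_width: 85.5
```

```bash
cat >> h.py <<'E'
from scipy.spatial.transform import Rotation as Ro
def wrist():
    from bench import arm, optics
    s=arm.read_state(); d=dict(optics.get_image("wrist"))
    T=np.eye(4);T[:3,:3]=Ro.from_quat(s["ee_rot"]).as_matrix();T[:3,3]=s["position"]
    M=np.linalg.inv(T@d["hand_eye"]); d["R"],d["t"]=M[:3,:3],M[:3,3]
    return s,d
def yaw(s):
    x=Ro.from_quat(s["ee_rot"]).as_matrix()[:,0]; return np.arctan2(-x[1],-x[0])
def toolshift(s,target):
    return Ro.from_quat(s["ee_rot"]).as_matrix().T@(np.array(target)-s["position"])
E
python3 - <<'E'
from h import *
s,d=wrist();print(s["clock"],s["position"],yaw(s),s["contact_force"],s["gripper_width"])
im=d["image"];cv2.imwrite("pics/w1.png",im);np.savez("pics/w1.npz",**d)
H,S,V=masks(im);m=(H>22)&(H<35)&(S>130)&(V>100)
print("block",box(d,m,75,2))
E
```

```text
1.9833 [573.55252017  -2.49313029 230.26744524] 0.24027372278113177 [-0.85002374  0.1055874   0.53729612] 85.53756286465519
block [(528.6, -15.2, 70.9, 54.6, -1.359), (618.2, -17.3, 73.8, 20.0, 0.241)]
```

View pics/w1.png

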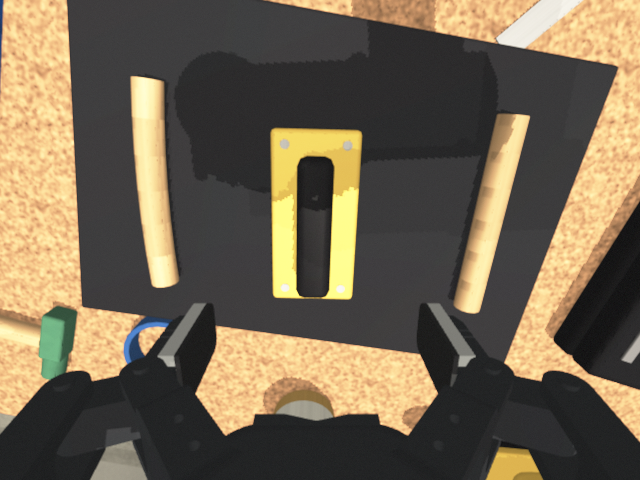

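The wrist view shows the whole block, with corners near (271,129), (361,130), (352,299) and (275,298). The image-left (-y) dowel is visibly curved, and the right one looks straight.

```bash
python3 - <<'E'
from h import *
d=dict(np.load("pics/w1.npz"))
p=ray(d,[(271,129),(361,130),(352,299),(275,298)],75)[:,:2];print(p.round(1).tolist())
r=cv2.minAreaRect(p.astype(np.float32));print("block",r, "handle z114", ray(d,[(315,157),(313,297)],114).round(1).tolist())
for n,e in dict(left_img=[(147,77),(164,286)],right_img=[(512,115),(467,312)]).items():
    q=ray(d,e,62.5)[:,:2];v=q[0]-q[1]
    print(n,q.round(1).tolist(),"mid",q.mean(0),"len",np.linalg.norm(v),"ang",np.arctan2(v[1],v[0]))
c=ray(d,[(68,0),(83,305),(505,356),(616,67)],50).round(1);print(c.tolist())
E
```

```text
[[509.0, -56.9], [492.2, 14.6], [642.1, 48.9], [658.6, -22.6]]
block ((575.371337890625, -3.9518966674804688), (153.81031799316406, 73.50639343261719), 12.938365936279297) handle z114 [[518.8, -17.4, 114.0], [629.1, 7.9, 114.0]]
left_img [[493.8, -164.6], [678.4, -130.8]] mid [ 586.13603353 -147.74061497] len 187.6448220369875 ang -2.960457324446307
right_img [[450.1, 136.1], [634.6, 167.9]] mid [542.38636752 151.97889285] len 187.1936240719943 ang -2.970911285224458
[[452.1, -236.9, 50.0], [727.5, -214.5, 50.0], [681.2, 235.7, 50.0], [392.0, 211.9, 50.0]]
```

>>> {"method": "play_rows", "body": {"travel": [[-0.0005,-0.002,0.025],[0,0,0.03],[0,0,0.03],[0,0,0.03],[0,0,0.02],[0,0,0.01],[0,0,0],[0,0,0],[0,0,0],[0,0,0],[0,0,0],[0,0,0]], "rotation": [[0,0,0],[0,0,0],[0,0,0],[0,0,0],[0,0,0],[0,0,0],[0,0,0],[0,0,0],[0,0,0],[0,0,0],[0,0,0],[0,0,0]], "grip": [1,1,1,1,1,1,1,0,0,0,0,0]}}

```text
clock: 3.03
position: [574.7, -5.7, 87.5]
ee_rot: [-0.119, 0.993, 0.0, 0.001]
contact_force: [-1.2, 0.3, 5.4]
gripper_width: 26.7
```

>>> {"method": "play_rows", "body": {"travel": [[0,0,0],[0,0,0],[0,0,0],[0,0,0],[0,0,0],[0,0,0]], "rotation": [[0,0,0],[0,0,0],[0,0,0],[0,0,0],[0,0,0],[0,0,0]], "grip": [0,0,0,0,0,0]}}

```text
clock: 3.53
position: [574.7, -5.7, 87.4]
ee_rot: [-0.119, 0.993, -0.0, 0.001]
contact_force: [-1.5, 1.1, 6.6]
gripper_width: 27.0
```

>>> {"method": "play_rows", "body": {"travel": [[0,0,-0.02],[0,0,-0.03],[-0.0012,0.0301,-0.01],[-0.0012,0.0301,0],[-0.0012,0.0301,0],[-0.0012,0.0301,0],[-0.0012,0.0301,0],[-0.0012,0.0301,0],[0,0,0],[0,0,0],[0,0,0]], "rotation": [[0,0,0],[0,0,0],[0,0,0],[0,0,0],[0,0,0],[0,0,0],[0,0,0],[0,0,0],[0,0,0.068],[0,0,0],[0,0,0]], "grip": [0,0,0,0,0,0,0,0,0,0,0]}}

```text
clock: 4.45
position: [537.5, 171.0, 145.1]
ee_rot: [-0.086, 0.996, -0.0, -0.001]
contact_force: [-0.4, -0.6, -4.9]
gripper_width: 26.9
```

```bash
python3 - <<'E'
from h import *
s,d=wrist();print(s["clock"],s["position"],yaw(s),s["contact_force"],s["wrist_torque"],s["gripper_width"],Ro.from_quat(s["ee_rot"]).as_matrix()[:,2])
a=d["image"]
from bench import optics
b=optics.get_image("scene")["image"]
cv2.imwrite("pics/w2.png",np.hstack([cv2.resize(a,(400,300)),cv2.resize(b[60:360,120:520],(400,300))]))
E
```

```text
4.45 [537.54046593 171.04663032 145.06001197] 0.17152848822196787 [-0.42236106 -0.63101451 -4.88360342] [-0.06056641 -0.00811825 -0.00557325] 26.85281408396301 [-0.00263512 -0.00116805 -0.99999585]
```

View pics/w2.png

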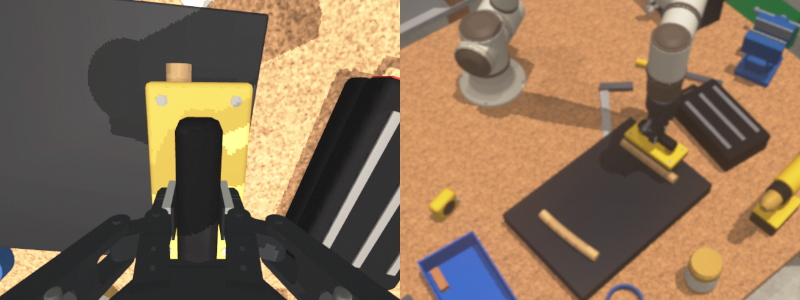

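The block is held level, with the straight-looking dowel showing under its -y half at (178,72) in the left tile. I'll lower it in small steps.

>>> {"method": "play_rows", "body": {"travel": [[0,0,0.01],[0,0,0.01],[0,0,0.008],[0,0,0.001],[0,0,0],[0,0,0],[0,0,0]], "rotation": [[0,0,0],[0,0,0],[0,0,0],[0,0,0],[0,0,0],[0,0,0],[0,0,0]], "grip": [0,0,0,0,0,0,0]}}

```text
clock: 5.13
position: [538.9, 171.4, 117.6]
ee_rot: [-0.085, 0.996, 0.0, 0.0]
contact_force: [0.3, 0.5, -3.9]
gripper_width: 26.8
```

>>> {"method": "play_rows", "body": {"travel": [[0,0,0.001],[0,0,0],[0,0,0]], "rotation": [[0,0,0],[0,0,0],[0,0,0]], "grip": [0,0,0]}}

```text
clock: 5.38
position: [538.6, 171.4, 116.5]
ee_rot: [-0.085, 0.996, 0.0, 0.0]
contact_force: [1.3, 0.1, -2.9]
gripper_width: 26.7
```

>>> {"method": "play_rows", "body": {"travel": [[0,0,0.0005],[0,0,0],[0,0,0]], "rotation": [[0,0,0],[0,0,0],[0,0,0]], "grip": [0,0,0]}}

```text
clock: 5.63
position: [538.5, 171.3, 115.8]
ee_rot: [-0.085, 0.996, -0.0, -0.0]
contact_force: [-0.6, -0.2, -4.8]
gripper_width: 26.8
```

>>> {"method": "play_rows", "body": {"travel": [[0,0,0.001],[0,0,0],[0,0,0.0005],[0,0,0],[0,0,0]], "rotation": [[0,0,0],[0,0,0],[0,0,0],[0,0,0],[0,0,0]], "grip": [0,0,0,0,0]}}

```text
clock: 6.05
position: [538.5, 171.3, 114.2]
ee_rot: [-0.085, 0.996, -0.0, -0.0]
contact_force: [0.4, -0.1, -3.4]
gripper_width: 27.1
```

>>> {"method": "play_rows", "body": {"travel": [[0,0,0.0005],[0,0,0],[0,0,0]], "rotation": [[0,0,0],[0,0,0],[0,0,0]], "grip": [0,0,0]}}

```text
clock: 6.3
position: [538.5, 171.3, 113.8]
ee_rot: [-0.085, 0.996, -0.0, -0.0]
contact_force: [0.4, 0.3, -3.9]
gripper_width: 26.9
```

>>> {"method": "play_rows", "body": {"travel": [[0,0,0.0005],[0,0,0],[0,0,0]], "rotation": [[0,0,0],[0,0,0],[0,0,0]], "grip": [0,0,0]}}

```text
clock: 6.55
position: [538.6, 171.3, 113.3]
ee_rot: [-0.085, 0.996, -0.0, 0.0]
contact_force: [0.6, -0.5, -3.4]
gripper_width: 26.9
```

>>> {"method": "play_rows", "body": {"travel": [[0,0,0.0005],[0,0,0],[0,0,0]], "rotation": [[0,0,0],[0,0,0],[0,0,0]], "grip": [0,0,0]}}

```text
clock: 6.8
position: [538.6, 171.3, 113.1]
ee_rot: [-0.085, 0.996, 0.0, 0.0]
contact_force: [-1.0, -0.1, -2.0]
gripper_width: 27.1
```

>>> {"method": "play_rows", "body": {"travel": [[0,0,0.0004],[0,0,0],[0,0,0]], "rotation": [[0,0,0],[0,0,0],[0,0,0]], "grip": [0,0,0]}}

```text
clock: 7.05
position: [538.6, 171.3, 112.8]
ee_rot: [-0.085, 0.996, 0.0, 0.0]
contact_force: [-1.1, -1.0, 1.5]
gripper_width: 27.1
```

>>> {"method": "play_rows", "body": {"travel": [[0,0,0.0003],[0,0,0],[0,0,0]], "rotation": [[0,0,0],[0,0,0],[0,0,0]], "grip": [0,0,0]}}

```text
clock: 7.3
position: [538.6, 171.3, 112.6]
ee_rot: [-0.085, 0.996, -0.0, 0.0]
contact_force: [-2.4, 0.0, 2.5]
gripper_width: 26.7
```

Contact at about 6 N. Now I'll roll this one toward the middle (-y).

>>> {"method": "play_rows", "body": {"travel": [[0,-0.002,0],[0,-0.003,0],[0,-0.003,0]], "rotation": [[0,0,0],[0,0,0],[0,0,0]], "grip": [0,0,0]}}

```text
clock: 7.55
position: [539.9, 163.2, 112.5]
ee_rot: [-0.085, 0.996, -0.0, 0.0]
contact_force: [-3.8, -0.1, 4.3]
gripper_width: 26.7
```

>>> {"method": "play_rows", "body": {"travel": [[0,-0.003,0],[0,-0.003,0],[0,-0.003,0]], "rotation": [[0,0,0],[0,0,0],[0,0,0]], "grip": [0,0,0]}}

```text
clock: 7.8
position: [541.3, 154.0, 112.4]
ee_rot: [-0.085, 0.996, -0.0, -0.0]
contact_force: [-3.4, 0.2, 5.6]
gripper_width: 27.0
```

>>> {"method": "play_rows", "body": {"travel": [[0,0,-0.0004],[0,-0.003,0],[0,-0.003,0],[0,-0.003,0]], "rotation": [[0,0,0],[0,0,0],[0,0,0],[0,0,0]], "grip": [0,0,0,0]}}

```text
clock: 8.13
position: [542.8, 145.3, 112.5]
ee_rot: [-0.085, 0.996, -0.0, -0.0]
contact_force: [-3.5, -0.2, 4.6]
gripper_width: 26.7
```

>>> {"method": "play_rows", "body": {"travel": [[0,-0.003,0],[0,-0.003,0],[0,-0.003,0]], "rotation": [[0,0,0],[0,0,0],[0,0,0]], "grip": [0,0,0]}}

```text
clock: 8.38
position: [544.2, 136.4, 112.4]
ee_rot: [-0.085, 0.996, -0.0, -0.0]
contact_force: [-4.0, -0.5, 5.0]
gripper_width: 27.0
```

>>> {"method": "play_rows", "body": {"travel": [[0,0,-0.0006],[0,-0.003,0],[0,-0.003,0],[0,-0.003,0]], "rotation": [[0,0,0],[0,0,0],[0,0,0],[0,0,0]], "grip": [0,0,0,0]}}

```text
clock: 8.72
position: [546.2, 127.8, 112.8]
ee_rot: [-0.085, 0.996, 0.0, 0.0]
contact_force: [-2.3, 0.2, 0.5]
gripper_width: 27.2
```

>>> {"method": "play_rows", "body": {"travel": [[0,-0.003,0],[0,-0.003,0],[0,-0.003,0],[0,-0.003,0]], "rotation": [[0,0,0],[0,0,0],[0,0,0],[0,0,0]], "grip": [0,0,0,0]}}

```text
clock: 9.05
position: [548.0, 115.8, 112.9]
ee_rot: [-0.085, 0.996, 0.0, -0.0]
contact_force: [-1.6, 0.1, 0.8]
gripper_width: 26.6
```

>>> {"method": "play_rows", "body": {"travel": [[0,-0.003,0],[0,-0.003,0],[0,-0.003,0],[0,-0.003,0],[0,-0.003,0]], "rotation": [[0,0,0],[0,0,0],[0,0,0],[0,0,0],[0,0,0]], "grip": [0,0,0,0,0]}}

```text
clock: 9.47
position: [550.6, 101.0, 113.0]
ee_rot: [-0.085, 0.996, 0.0, -0.0]
contact_force: [-1.1, -0.6, -1.6]
gripper_width: 26.5
```

>>> {"method": "play_rows", "body": {"travel": [[0,-0.003,0],[0,-0.003,0],[0,-0.003,0],[0,-0.003,0],[0,-0.003,0],[0,0,0],[0,0,0],[0,0,0]], "rotation": [[0,0,0],[0,0,0],[0,0,0],[0,0,0],[0,0,0],[0,0,0],[0,0,0],[0,0,0]], "grip": [0,0,0,0,0,0,0,0]}}

```text
clock: 10.13
position: [553.1, 86.5, 113.1]
ee_rot: [-0.085, 0.996, 0.0, 0.0]
contact_force: [-0.2, -0.1, -0.7]
gripper_width: 26.9
```

>>> {"method": "play_rows", "body": {"travel": [[0,0,-0.01],[0,0,-0.03],[0.0009,-0.032,-0.005],[0.0009,-0.032,0],[0.0009,-0.032,0],[0.0009,-0.032,0],[0.0009,-0.032,0],[0.0009,-0.032,0],[0.0009,-0.032,0],[0.0009,-0.032,0],[0,0,0],[0,0,0]], "rotation": [[0,0,0],[0,0,0],[0,0,0],[0,0,0],[0,0,0],[0,0,0],[0,0,0],[0,0,0],[0,0,0],[0,0,0],[0,0,-0.01],[0,0,0]], "grip": [0,0,0,0,0,0,0,0,0,0,0,0]}}

```text
clock: 11.13
position: [589.2, -168.6, 158.1]
ee_rot: [-0.088, 0.996, 0.0, -0.0]
contact_force: [0.2, 0.3, -3.8]
gripper_width: 26.8
```

```bash
python3 - <<'E'
from h import *
s,d=wrist();print(s["clock"],s["position"],yaw(s),s["contact_force"])
a=d["image"]
from bench import optics
t=optics.get_image("top")
b=t["image"]
H,S,V=masks(b)
win=np.zeros(H.shape,bool);win[178:290,236:402]=1
print("dowels",box(t,win&(V>120)&(H<22)&(S<150),62.5,3))
cv2.imwrite("pics/w3.png",np.hstack([cv2.resize(a,(400,300)),cv2.resize(b[150:310,220:420],(375,300))]))
E
```

```text
11.1333 [ 589.18189389 -168.56699483  158.07586977] 0.1769496892774574 [ 0.15863577  0.33816747 -3.83149628]
dowels [(553.9, -5.4, 295.3, 149.4, 0.009), (667.2, -151.9, 119.1, 70.6, -1.564), (546.6, 109.5, 185.1, 23.7, 0.155)]
```

View pics/w3.png

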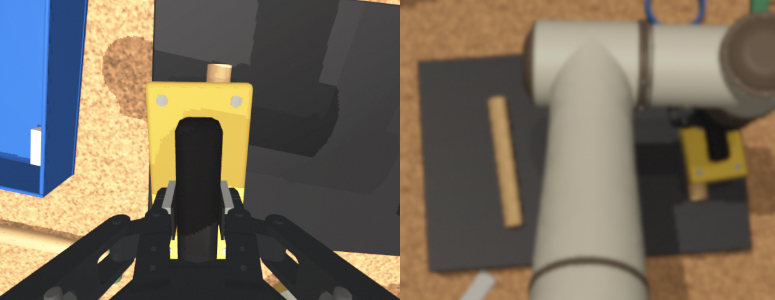

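The straight dowel has rolled on 42 mm to y=109.5. The bowed dowel's end shows under the block's +y half at (219,72) in the left tile. Lowering.

>>> {"method": "play_rows", "body": {"travel": [[0,0,0.015],[0,0,0.015],[0,0,0.01],[0,0,0.003],[0,0,0],[0,0,0.001],[0,0,0],[0,0,0]], "rotation": [[0,0,0],[0,0,0],[0,0,0],[0,0,0],[0,0,0],[0,0,0],[0,0,0],[0,0,0]], "grip": [0,0,0,0,0,0,0,0]}}

```text
clock: 11.9
position: [589.8, -166.9, 115.0]
ee_rot: [-0.09, 0.996, -0.0, 0.001]
contact_force: [0.1, 0.3, -3.6]
gripper_width: 26.9
```

>>> {"method": "play_rows", "body": {"travel": [[0,0,0.0005],[0,0,0],[0,0,0]], "rotation": [[0,0,0],[0,0,0],[0,0,0]], "grip": [0,0,0]}}

```text
clock: 12.15
position: [589.3, -167.1, 113.8]
ee_rot: [-0.09, 0.996, -0.0, 0.0]
contact_force: [0.4, -0.2, -3.9]
gripper_width: 27.2
```

>>> {"method": "play_rows", "body": {"travel": [[0,0,0.0005],[0,0,0],[0,0,0]], "rotation": [[0,0,0],[0,0,0],[0,0,0]], "grip": [0,0,0]}}

```text
clock: 12.4
position: [589.3, -167.0, 113.2]
ee_rot: [-0.09, 0.996, -0.0, 0.0]
contact_force: [-0.2, 0.4, -3.5]
gripper_width: 26.9
```

>>> {"method": "play_rows", "body": {"travel": [[0,0,0.0004],[0,0,0],[0,0,0]], "rotation": [[0,0,0],[0,0,0],[0,0,0]], "grip": [0,0,0]}}

```text
clock: 12.65
position: [589.3, -167.1, 113.0]
ee_rot: [-0.09, 0.996, -0.0, 0.0]
contact_force: [-0.3, -0.6, -2.1]
gripper_width: 27.3
```

>>> {"method": "play_rows", "body": {"travel": [[0,0,0.0003],[0,0,0],[0,0,0]], "rotation": [[0,0,0],[0,0,0],[0,0,0]], "grip": [0,0,0]}}

```text
clock: 12.9
position: [589.3, -167.1, 112.9]
ee_rot: [-0.09, 0.996, -0.0, 0.0]
contact_force: [-1.2, -0.1, 0.2]
gripper_width: 27.0
```

Contact at about 4 N. Now I'll roll it toward +y and follow the lift.

>>> {"method": "play_rows", "body": {"travel": [[0,0.002,-0.0002],[0,0.003,-0.0003]], "rotation": [[0,0,0],[0,0,0]], "grip": [0,0]}}

```text
clock: 13.07
position: [588.5, -162.3, 113.3]
ee_rot: [-0.09, 0.996, -0.0, 0.0]
contact_force: [-0.9, -1.6, 0.9]
gripper_width: 26.8
```

>>> {"method": "play_rows", "body": {"travel": [[0,0.003,-0.0003],[0,0.003,-0.0003]], "rotation": [[0,0,0],[0,0,0]], "grip": [0,0]}}

```text
clock: 13.23
position: [587.3, -156.0, 113.9]
ee_rot: [-0.09, 0.996, -0.0, 0.0]
contact_force: [-1.1, -0.3, 1.9]
gripper_width: 27.0
```

>>> {"method": "play_rows", "body": {"travel": [[0,0.003,-0.0004],[0,0.003,-0.0003]], "rotation": [[0,0,0],[0,0,0]], "grip": [0,0]}}

```text
clock: 13.4
position: [586.2, -149.9, 114.5]
ee_rot: [-0.09, 0.996, -0.0, 0.0]
contact_force: [-1.4, -0.5, 1.6]
gripper_width: 27.0
```

>>> {"method": "play_rows", "body": {"travel": [[0,0.003,-0.0003],[0,0.003,-0.0003]], "rotation": [[0,0,0],[0,0,0]], "grip": [0,0]}}

```text
clock: 13.57
position: [585.1, -144.0, 114.9]
ee_rot: [-0.09, 0.996, -0.0, -0.0]
contact_force: [-1.2, -1.0, 1.8]
gripper_width: 26.9
```

>>> {"method": "play_rows", "body": {"travel": [[0,0.003,-0.0002],[0,0.003,-0.0002]], "rotation": [[0,0,0],[0,0,0]], "grip": [0,0]}}

```text
clock: 13.73
position: [584.0, -138.1, 115.3]
ee_rot: [-0.09, 0.996, -0.0, -0.0]
contact_force: [-1.0, -0.8, 2.3]
gripper_width: 26.7
```

>>> {"method": "play_rows", "body": {"travel": [[0,0.003,-0.0001],[0,0.003,-0.0001]], "rotation": [[0,0,0],[0,0,0]], "grip": [0,0]}}

```text
clock: 13.9
position: [582.9, -132.3, 115.5]
ee_rot: [-0.09, 0.996, 0.0, -0.0]
contact_force: [-1.5, -0.1, 2.3]
gripper_width: 26.7
```

>>> {"method": "play_rows", "body": {"travel": [[0,0.003,-0.0001],[0,0.003,0],[0,0.003,0]], "rotation": [[0,0,0],[0,0,0],[0,0,0]], "grip": [0,0,0]}}

```text
clock: 14.15
position: [581.2, -123.4, 115.5]
ee_rot: [-0.09, 0.996, 0.0, -0.0]
contact_force: [-2.0, -1.0, 1.8]
gripper_width: 26.7
```

>>> {"method": "play_rows", "body": {"travel": [[0,0.003,0.0001],[0,0.003,0.0001],[0,0.003,0.0002]], "rotation": [[0,0,0],[0,0,0],[0,0,0]], "grip": [0,0,0]}}

```text
clock: 14.4
position: [579.5, -114.6, 115.2]
ee_rot: [-0.09, 0.996, -0.0, -0.0]
contact_force: [-2.4, -0.4, 3.1]
gripper_width: 26.9
```

>>> {"method": "play_rows", "body": {"travel": [[0,0.003,0.0001],[0,0.003,0.0002],[0,0.003,0.0003]], "rotation": [[0,0,0],[0,0,0],[0,0,0]], "grip": [0,0,0]}}

```text
clock: 14.65
position: [577.9, -105.7, 114.6]
ee_rot: [-0.09, 0.996, -0.0, -0.0]
contact_force: [-0.8, 0.2, 3.6]
gripper_width: 27.2
```

>>> {"method": "play_rows", "body": {"travel": [[0,0.003,0.0003],[0,0.003,0.0003],[0,0.003,0.0003]], "rotation": [[0,0,0],[0,0,0],[0,0,0]], "grip": [0,0,0]}}

```text
clock: 14.9
position: [576.3, -96.9, 113.7]
ee_rot: [-0.09, 0.996, -0.0, -0.0]
contact_force: [-4.1, -0.0, 4.9]
gripper_width: 27.1
```

>>> {"method": "play_rows", "body": {"travel": [[0,0.003,0],[0,0.003,0.0002],[0,0.003,0.0002]], "rotation": [[0,0,0],[0,0,0],[0,0,0]], "grip": [0,0,0]}}

```text
clock: 15.15
position: [574.7, -88.0, 113.0]
ee_rot: [-0.09, 0.996, 0.0, -0.0]
contact_force: [-3.3, -0.8, 2.6]
gripper_width: 27.1
```

>>> {"method": "play_rows", "body": {"travel": [[0,0.002,0],[0,0,0],[0,0,0]], "rotation": [[0,0,0],[0,0,0],[0,0,0]], "grip": [0,0,0]}}

```text
clock: 15.4
position: [574.3, -86.1, 112.9]
ee_rot: [-0.09, 0.996, 0.0, -0.0]
contact_force: [-3.0, -0.1, 1.9]
gripper_width: 26.7
```

The second dowel lifted the block about 2.6 mm at the quarter turn and settled back, so it is the bowed one. Now I'll set the block down in the free middle.

>>> {"method": "play_rows", "body": {"travel": [[0,0,-0.01],[0,0,-0.03],[-0.0015,0.029,0],[-0.0015,0.029,0],[-0.0015,0.029,0],[0,0,0],[0,0,0.025],[0,0,0.025],[0,0,0.01],[0,0,0.003],[0,0,0.0015],[0,0,0]], "rotation": [[0,0,0],[0,0,0],[0,0,0],[0,0,0],[0,0,0],[0,0,0],[0,0,0],[0,0,0],[0,0,0],[0,0,0],[0,0,0],[0,0,0]], "grip": [0,0,0,0,0,0,0,0,0,0,0,0]}}

```text
clock: 16.4
position: [564.5, 0.0, 89.4]
ee_rot: [-0.09, 0.996, 0.0, 0.001]
contact_force: [-0.2, 0.0, -2.4]
gripper_width: 27.0
```

>>> {"method": "play_rows", "body": {"travel": [[0,0,0],[0,0,0],[0,0,0]], "rotation": [[0,0,0],[0,0,0],[0,0,0]], "grip": [0,0,0]}}

```text
clock: 16.65
position: [564.0, 0.1, 89.6]
ee_rot: [-0.09, 0.996, 0.0, 0.001]
contact_force: [-0.0, 0.3, -2.8]
gripper_width: 26.9
```

>>> {"method": "play_rows", "body": {"travel": [[0,0,0.001],[0,0,0.0005],[0,0,0],[0,0,0]], "rotation": [[0,0,0],[0,0,0],[0,0,0],[0,0,0]], "grip": [0,0,0,0]}}

```text
clock: 16.98
position: [563.8, 0.1, 87.9]
ee_rot: [-0.09, 0.996, -0.0, 0.001]
contact_force: [-1.2, -0.4, 0.4]
gripper_width: 26.7
```

>>> {"method": "play_rows", "body": {"travel": [[0,0,0],[0,0,0],[0,0,0],[0,0,0],[0,0,0],[0,0,-0.01],[0,0,-0.03],[0,0,-0.035],[0,0,-0.035],[0,0,-0.035],[0,0,0],[0,0,0]], "rotation": [[0,0,0],[0,0,0],[0,0,0],[0,0,0],[0,0,0],[0,0,0],[0,0,0],[0,0,0],[0,0,0],[0,0,0],[0,0,0],[0,0,0]], "grip": [1,1,1,1,1,1,1,1,1,1,1,1]}}

```text
clock: 17.98
position: [564.6, 0.4, 235.7]
ee_rot: [-0.09, 0.996, 0.001, 0.003]
contact_force: [-0.4, 0.1, 0.0]
gripper_width: 85.4
```

```bash
python3 - <<'E'
from h import *
s,d=wrist();print(s["clock"],s["position"],yaw(s),s["contact_force"],s["gripper_width"])
a=d["image"];cv2.imwrite("pics/w4.png",a);np.savez("pics/w4.npz",**d)
E
```

```text
17.9833 [5.64623972e+02 3.51987064e-01 2.35734204e+02] 0.17988889561646426 [-0.37627596  0.09854266  0.0015623 ] 85.38914033749754
```

View pics/w4.png

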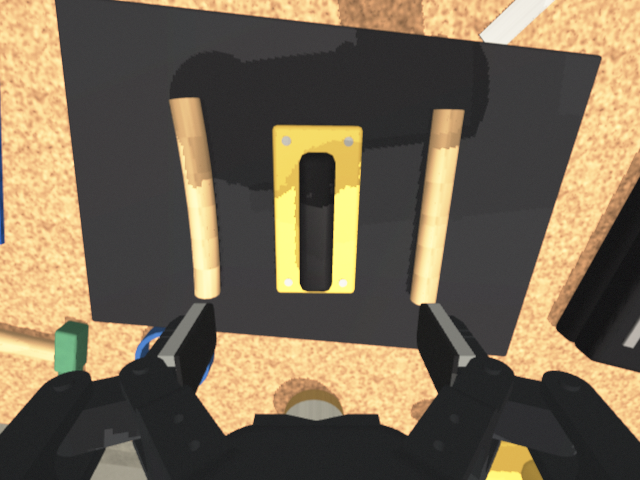

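The block stands flat in the middle, around (317,210). The straight dowel lies on the right at (437,205) and the bowed one on the left at (200,198).

```bash
python3 - <<'E'
from h import *
d=dict(np.load("pics/w4.npz"))
m0=ray(d,[(200,198)],62.5)[0,:2]
q=ray(d,[(187,99),(207,297)],62.5)[:,:2];v=q[1]-q[0];print("bowed ends",q.round(1).tolist(),"chord mid",q.mean(0),"mid",m0,"len",np.linalg.norm(v),"ang",np.arctan2(v[1],v[0]))
t=np.load("pics/top0.npz")
D=t["depth"];ys,xs=np.mgrid[180:300:1,425:515:1];ys=ys.ravel();xs=xs.ravel()
K=t["camera_matrix"];p=(np.c_[xs,ys,np.ones(len(xs))]@np.linalg.inv(K).T)*D[ys,xs][:,None]
w=(p-t["t"])@t["R"]
r=w[(w[:,2]>62)&(w[:,2]<76)][:,:2].astype(np.float32)
print("rim",len(r),cv2.minAreaRect(r))
o=w[(w[:,2]>17)&(w[:,2]<28)];print("offcut pts",len(o))
E
```

```text
bowed ends [[487.7, -124.7], [671.0, -92.8]] chord mid [ 579.37431657 -108.77759971] mid [ 570.57417529 -107.51377636] len 186.10714982880475 ang 0.1723669123771858
rim 735 ((549.7388916015625, -406.4057312011719), (153.03265380859375, 250.66867065429688), 86.4642333984375)
offcut pts 652
```

>>> {"method": "play_rows", "body": {"travel": [[0.002,-0.036,0],[0.002,-0.036,0],[0.002,-0.036,0],[0,0,0.035],[0,0,0.035],[0,0,0.035],[0,0,0.035],[0,0,0.025],[0,0,0.011],[0,0,0],[0,0,0]], "rotation": [[0,0,0.008],[0,0,0],[0,0,0],[0,0,0],[0,0,0],[0,0,0],[0,0,0],[0,0,0],[0,0,0],[0,0,0],[0,0,0]], "grip": [0.65,0.65,0.65,0.65,0.65,0.65,0.65,0.65,0.65,0.65,0.65]}}

```text
clock: 18.95
position: [576.4, -107.4, 56.0]
ee_rot: [-0.086, 0.996, -0.0, -0.001]
contact_force: [-0.5, -0.0, -0.1]
gripper_width: 55.7
```

>>> {"method": "play_rows", "body": {"travel": [[0,0,0.0025],[0,0,0],[0,0,0],[0,0,0],[0,0,-0.0005],[0,0,-0.0005],[0,0,-0.0005],[0,0,-0.0005],[0,0,0],[0,0,0]], "rotation": [[0,0,0],[0,0,0],[0,0,0],[0,0,0],[0,0,0],[0,0,0],[0,0,0],[0,0,0],[0,0,0],[0,0,0]], "grip": [0.65,0.65,0.65,0,0,0,0,0,0,0]}}

```text
clock: 19.78
position: [576.1, -107.3, 55.5]
ee_rot: [-0.086, 0.996, 0.0, -0.0]
contact_force: [-0.7, -0.3, -1.1]
gripper_width: 22.8
```

>>> {"method": "play_rows", "body": {"travel": [[0,0,-0.01],[0,0,-0.03],[0,0,-0.035],[0,0,-0.035],[0.01,-0.0361,0],[0.01,-0.0361,0],[0.01,-0.0361,0],[0.01,-0.0361,0],[0.01,-0.0361,0],[0.01,-0.0361,0],[0.01,-0.0361,0],[0.01,-0.0361,0]], "rotation": [[0,0,0],[0,0,0],[0,0,0],[0,0,0],[0,0,0],[0,0,0],[0,0,0],[0,0,0],[0,0,0],[0,0,0],[0,0,0],[0,0,0]], "grip": [0,0,0,0,0,0,0,0,0,0,0,0]}}

```text
clock: 20.78
position: [546.3, -407.3, 166.5]
ee_rot: [-0.086, 0.996, -0.0, 0.0]
contact_force: [1.1, 0.9, -0.1]
gripper_width: 22.9
```

>>> {"method": "play_rows", "body": {"travel": [[0,0,0],[0,0,0],[0,0,0],[0,0,0]], "rotation": [[0,0,0.117],[0,0,0.117],[0,0,0],[0,0,0]], "grip": [0,0,0,0]}}

```text
clock: 21.12
position: [546.7, -405.6, 166.0]
ee_rot: [0.03, 1.0, -0.0, 0.0]
contact_force: [0.1, -0.3, -0.6]
gripper_width: 23.0
```

```bash
python3 - <<'E'
from h import *
s,d=wrist();print(s["clock"],s["position"],yaw(s),s["contact_force"],s["gripper_width"])
cv2.imwrite("pics/w5.png",d["image"]);np.savez("pics/w5.npz",**d)
E
```

```text
21.1167 [ 546.65447154 -405.64675199  166.04598503] -0.059524290905548755 [ 0.0681901  -0.27621872 -0.5593808 ] 22.952112991910266
```

View pics/w5.png

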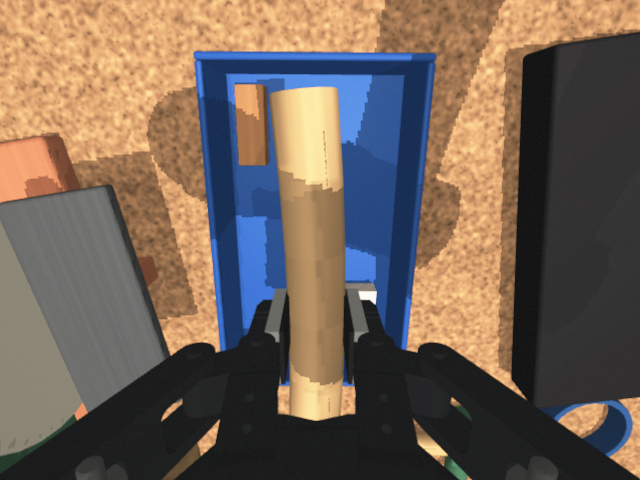

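The dowel is held over the bin's centreline, clear of both offcuts at (252,124) and (365,293). I'll lower it and let go.

>>> {"method": "play_rows", "body": {"travel": [[0,0,0.035],[0,0,0.035],[0,0,0.03],[0,0,0.025],[0,0,0.015],[0,0,0.008],[0,0,0],[0,0,0]], "rotation": [[0,0,0],[0,0,0],[0,0,0],[0,0,0],[0,0,0],[0,0,0],[0,0,0],[0,0,0]], "grip": [0,0,0,0,0,0,0,0]}}

```text
clock: 21.83
position: [547.6, -405.5, 18.5]
ee_rot: [0.03, 1.0, -0.0, 0.0]
contact_force: [0.6, 1.1, -0.2]
gripper_width: 23.2
```

>>> {"method": "play_rows", "body": {"travel": [[0,0,0],[0,0,0],[0,0,0],[0,0,-0.02],[0,0,-0.035],[0,0,-0.035],[0,0,-0.035],[0,0,-0.035],[0,0,0],[0,0,0]], "rotation": [[0,0,0],[0,0,0],[0,0,0],[0,0,0],[0,0,0],[0,0,0],[0,0,0],[0,0,0],[0,0,0],[0,0,0]], "grip": [0.55,0.55,0.55,0.55,0.55,0.55,0.55,0.55,0.55,0.55]}}

```text
clock: 22.67
position: [548.2, -406.3, 182.3]
ee_rot: [0.031, 1.0, -0.002, 0.004]
contact_force: [-0.4, 0.6, -1.2]
gripper_width: 47.1
```

```bash
python3 - <<'E'
from h import *
from bench import optics
s,d=wrist();print(s["clock"],s["position"],s["contact_force"],s["gripper_width"])
t=optics.get_image("top");n=optics.get_image("scene")
cv2.imwrite("pics/f.png",np.vstack([np.hstack([cv2.resize(d["image"],(400,300)),cv2.resize(t["image"],(400,300))]),cv2.resize(n["image"][40:400],(800,450))[100:400]]))
o=np.load("pics/top0.npz")["image"];H,S,V=masks(t["image"])
win=np.zeros(H.shape,bool);win[178:290,236:402]=1
print("dowels",box(t,win&(V>120)&(H<22)&(S<150),62.5,3))
E
```

```text
22.6667 [ 548.21003187 -406.319855    182.28981438] [-0.41126774  0.64608291 -1.19442708] 47.07616755897479
dowels [(546.6, 109.5, 185.1, 23.4, 0.154), (696.4, 153.5, 128.3, 8.2, -1.564), (415.1, -142.4, 153.5, 15.5, -1.564)]
```

View pics/f.png

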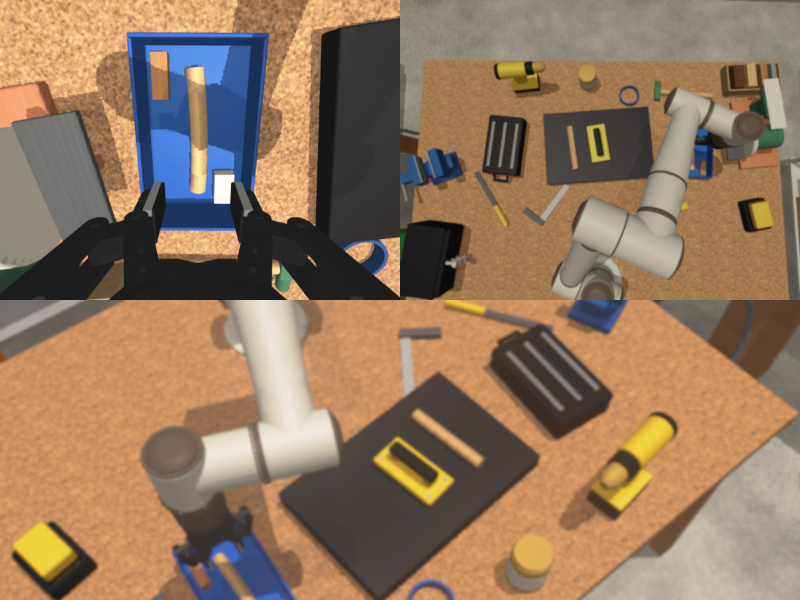

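The dowel lies on the bin floor (top-left tile, (197,130)). The block stands flat on the bare plate with the straight dowel beside it, and the bystanders look where they were. Handing in.

```bash
python3 -c "
from bench import workorder
print(workorder.job_done())"
```

```text
the job is handed in; nothing more can be done
None
```

I rolled both dowels on by just over half a turn under the push block, put the bowed one in the blue bin and handed the job in at about 22.7 s. The hand-in reports no verdict.

- **Which is bowed:** The dowel on the tool-case side ran true. Block height stayed within about 0.7 mm over 86 mm of travel, and the dowel rolled on about 42 mm. The dowel on the bin side lifted the block about 2.6 mm at the quarter turn and settled back by the half turn. It also looks curved in the pictures.
- **Pressing force:** My estimate from the wrist force readings is 3 to 9.5 N throughout. The readings are noisy by about 1 N and I only saw them at the end of each move. The highest, about 9.5 N, came early in the straight dowel's roll, and I eased off there.
- **Final pictures:**
  - The bowed dowel lies on the bin floor between the offcuts.
  - The straight dowel is on the plate, around (547, 110) mm.
  - The push block stands flat in the middle of the plate.
  - The gripper is clear of everything, and nothing else looks moved. I judged the bystanders by eye only.
- **Disagreements:** The first automatic bow fit from the top camera was spoiled by stray pixels, so I did not use it. The wrist-camera positions were good to a few mm.

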